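Pack the dropper bottles and close the keyed tin

ROBOT

A 6-joint arm with a two-finger parallel gripper is mounted at the origin on the work surface. World frame = base frame: x ahead of the robot, y to its left, z up, the work surface at z = 0. Lengths are in mm, angles in rad, forces in N, time in s.
With the tool pointing down it reaches from about 300 to 750 mm from the base axis. Payload 8.5 kg.
Tool frame: the origin (TCP) lies at the very end of the fingers, on their centre line; the grasp point (between the pads) lies 19 mm behind it; z points along the fingers, y is the line along which they close (so a half turn about z gives the same grasp; the last joint's range is limited). The gripper opens to 85 mm and grips with 20 to 120 N. Pads are 22 mm wide; open, the fingers measure 114 mm over their backs; the gripper's body (76 mm by 85 mm) begins 54 mm behind the grasp point. The pads swing forward as they close: fully open they stand 13 mm farther back than shut.
Start: joints at [1.096, 0.381, 1.297, -0, 1.464, -0.215], TCP at [141.28, 531.526, 231.322] pointing down, gripper open.
Joint ranges: [-3.11, 3.11], [-0.89, 2.33], [0.22, 2.48], [-1.42, 4.56], [0.17, 2.85], [-2.88, 2.88]. Speed limits (rad/s): [2.39, 2.39, 3.14, 3.14, 3.14, 3.14].

INTERFACE

Orientations are given as a 3x3 rotation matrix whose columns are the frame's x, y, z axes.
In Python, from cell import status, imaging, ticket gives the robot as it stands.
- The arm moves only by the shell command python3 -m creep 'ROWS' [FORCE]. ROWS is JSON, a list of rows, each a list of 3 entries, a list of its own where there are three numbers: the shift along the world's x, y, z in cm, then the turn, a rotation vector about the world's x, y, z in rad, then the opening, from -1 (shut) to 1 (fully open), so that 0 is half open. A call has 1 to 20 rows; each row is the pose to reach, as a shift and turn from the pose commanded when the call began; what a row does not reach only later rows make up. A row lasts 1/10 s, in which the tool goes at most 50 mm and 8.59 degrees, less where a joint would pass 70% of its speed; a pose out of reach is approached as far as the arm can. A call with a gripper value outside its range is refused whole. The fingers move at their own pace and stop on an object; FORCE is the grip in N (left out, the last holds). Time passes only in rows, so rows that repeat a pose let the fingers close. It gives the time, the measured TCP pose, the force, the opening and the grip force at its end, in the units of the state.
- status.get_obs(): the state, without advancing time (a new reading comes with each control period).
- imaging.snapshot(name): name is "side" or "top"; returns (picture, depth): 480x640x3 uint8, blue, green, red; 480x640 float32, mm along the optical axis (not along the pixel's ray), 0 where there is no reading.
- imaging.camera_params(name): a dict with "fx", "fy", "cx", "cy" (pixels), "extrinsics" (4x4, takes a point from camera to world coordinates). Camera axes: x right, y down, z forward; pixel columns grow to the right and rows downward; lengths in mm; the calibration is good to about 2 mm. A picture is of the moment at which its call begins. camera_params takes no time and is no camera call.
- ticket.job_done(): hands the job in; it is judged then, once.
The state is a dict: "time_s": time; "joint_positions": joint angles; "joint_velocities": joint speeds; "tau": joint torques, N m; "eef_pos": TCP position; "eef_rot": TCP orientation; "contact_force": force on the tool from outside, world axes, zero at the start; "moment": the same for the moment, N m; "grip_width": opening from 0.0 (shut) to 1.0 (fully open); "gripper_force": force on a finger pad.
Only numpy, scipy, OpenCV 4.12 (cv2) and the standard library are available. Lean on these libraries where they do the work, as an engineer would, in place of code of your own. Each camera call takes 0.05 s, during which the arm holds its last target. There are 200 camera calls.

TASK

Stand the last two stubby dropper bottles in the two free places of the round tin, so that all seven stand flat on its floor, then put on its deep lid: set it on the notched ring and turn it under light pressure until all its feet drop into the notches and it sits fully home. Never press the lid down hard, and leave the other things on the counter standing where they are.

Things in the scene. Friction and masses are not known exactly. Their poses are not given: they have to be found in the camera images.
- tin: low round steel tin, fixed to the counter: inner diameter 144 mm, wall 4 mm, inner floor 4 mm and rim 50 mm above the counter. Seven stubby bottles just fit, one in the middle and six round it (46 to 49 mm between centres). At the start the middle place and one outer place are free. Origin: centre of the underside, on the counter
- tin_ring_top (a point): centre of the top face (50 mm up) of the flat dark ring round the tin's rim: outer diameter 184 mm, 6 mm thick, four open notches 90 degrees apart, 29 mm wide near the wall, 37 mm at the edge. Its angle is unknown: each notch lies within 0.6 rad either side of a +-x or +-y axis of the tin; see or feel where. It does not turn by hand. Axes as the tin, not the ring
- lid: deep round steel lid, 162 mm diameter, about 0.35 kg, on four feet at its own +-x and +-y, 80 to 86 mm from the axis, 24 mm wide, 12 mm below the skirt. Skirt up to 50 mm, ceiling inside at 46. Origin: on the axis at the ends of the feet. Feet resting on the ring: origin 50 mm above the counter; feet dropped into the notches (3 mm play each side), skirt on the ring: 38 mm
- lid_grip (a point): point in the lid's dark wooden bar handle, on the lid's axis, 84 mm above the ends of the feet. The bar lies along the lid's x: 74 mm long, 16 mm thick (along y), from 60 to 100 mm above the ends of the feet. It is sprung for push-and-turn: it sinks up to 10 mm towards the lid, starting at 3.6 N and reaching 9.6 N at the stop, and turns with the lid. Axes as the lid
- mat: square black rubber bar mat, 180 mm, fixed, top 6 mm above the counter with a 10 mm high edge; the two bottles still to be packed, the slim bottle and the squat jar stand on it in a square of about 78 mm, in any order. Origin: centre of the underside
- bottle1: stubby amber dropper bottle: round body 46 mm diameter, 34 mm high, coned shoulder up to 46 mm, then a straight 18 mm diameter dropper (brass collar, black bulb) up to 76 mm; foot edge bevelled 5 mm; about 0.12 kg; origin at the centre of the underside, z up its axis. Already in the tin at the start.
- bottle2: stubby amber dropper bottle: round body 46 mm diameter, 34 mm high, coned shoulder up to 46 mm, then a straight 18 mm diameter dropper (brass collar, black bulb) up to 76 mm; foot edge bevelled 5 mm; about 0.12 kg; origin at the centre of the underside, z up its axis. Already in the tin at the start.
- bottle3: stubby amber dropper bottle: round body 46 mm diameter, 34 mm high, coned shoulder up to 46 mm, then a straight 18 mm diameter dropper (brass collar, black bulb) up to 76 mm; foot edge bevelled 5 mm; about 0.12 kg; origin at the centre of the underside, z up its axis. Already in the tin at the start.
- bottle4: stubby amber dropper bottle: round body 46 mm diameter, 34 mm high, coned shoulder up to 46 mm, then a straight 18 mm diameter dropper (brass collar, black bulb) up to 76 mm; foot edge bevelled 5 mm; about 0.12 kg; origin at the centre of the underside, z up its axis. Already in the tin at the start.
- bottle5: stubby amber dropper bottle: round body 46 mm diameter, 34 mm high, coned shoulder up to 46 mm, then a straight 18 mm diameter dropper (brass collar, black bulb) up to 76 mm; foot edge bevelled 5 mm; about 0.12 kg; origin at the centre of the underside, z up its axis. Already in the tin at the start.
- bottle6: stubby amber dropper bottle: round body 46 mm diameter, 34 mm high, coned shoulder up to 46 mm, then a straight 18 mm diameter dropper (brass collar, black bulb) up to 76 mm; foot edge bevelled 5 mm; about 0.12 kg; origin at the centre of the underside, z up its axis. On the bar mat at the start; to be packed.
- bottle7: stubby amber dropper bottle: round body 46 mm diameter, 34 mm high, coned shoulder up to 46 mm, then a straight 18 mm diameter dropper (brass collar, black bulb) up to 76 mm; foot edge bevelled 5 mm; about 0.12 kg; origin at the centre of the underside, z up its axis. On the bar mat at the start; to be packed.
- slim_bottle: slim amber dropper bottle on the bar mat, 34 mm diameter, 105 mm high: not to be packed, stays where it is. Origin: centre of its underside
- squat_jar: squat jar on the bar mat, 46 mm diameter, 60 mm high, flat wide wooden cap: stays where it is. Origin: centre of its underside
- cup_stack: upturned stack of paper cups, 80 mm diameter, 118 mm high, standing on the counter: stays. Origin: centre of its underside
- tumbler: glass tumbler, 72 mm diameter, 85 mm high, on the counter: stays. Origin: centre of its underside
- tea_jar: glass tea jar, 68 mm diameter, 90 mm high, on the counter: stays. Origin: centre of its underside
- scale: flat black bar scale, 90 x 120 mm, 20 mm high, on the counter: stays. Origin: centre of its underside

How it is judged (in metres and radians):
On the way, in this order (a step that is already met when the one before it is completed fails the run):
1. all seven stubby bottles stand upright on the floor of the tin (horizontal distance between each of bottle1, bottle2, bottle3, bottle4, bottle5, bottle6, bottle7 and tin below 0.054 m and z of each of bottle1, bottle2, bottle3, bottle4, bottle5, bottle6, bottle7 in the frame of tin below 0.01 m and angle between each of bottle1, bottle2, bottle3, bottle4, bottle5, bottle6, bottle7's own z axis and vertical below 0.12 rad), for 0.2 s.
2. the lid has dropped fully home in the notches (z of lid in the frame of tin between 0.033 and 0.042 m and horizontal distance between lid and tin below 0.006 m and angle between lid's own z axis and vertical below 0.05 rad), for 0.2 s.
At the end, for the whole second after the job is handed in: All seven stubby bottles stand in the tin (centre within 54 mm of the tin's axis, underside less than 10 mm above the counter, tilted less than 0.12 rad); the lid is fully home (its origin 33 to 42 mm above the tin's underside, within 6 mm of the tin's axis, tilted less than 0.05 rad) and at rest (all of step 1 and all of step 2 and linear speed of lid below 0.02 m/s and angular speed of lid below 0.1 rad/s); the robot touches nothing.
It fails at once if the lid is pressed or dropped on the tin with more than 45 N (contact force between lid and tin above 45 N).
It fails at once if the slim bottle, squat jar, cup stack, tumbler, tea jar or scale is moved more than 30 mm or tipped by more than 0.4 rad (distance of any of slim_bottle, squat_jar, cup_stack, tumbler, tea_jar, scale from where it was at the start of the episode above 0.03 m or angle between any of slim_bottle, squat_jar, cup_stack, tumbler, tea_jar, scale's own z axis and vertical above 0.4 rad).
It also fails if it takes over 72 s, if anything falls off the work surface, if the arm or the gripper's body presses on something with over 40 N, if the wrist force passes 120 N, or if a joint passes its speed limit or range.

## Working session

There is one attempt and no reset: what is moved stays moved. The work goes in short steps, Python scripts to look and compute and a shell command to move; the robot and the scene stay as the last step left them, time stands still between calls to the robot, and variables do not carry over. Pictures are saved under pics/ and viewed, at most 10 in all, crops included, and the job is handed in when it is done.

```bash
mkdir -p pics
cat > h.py <<'E'
import numpy as np, cv2
from cell import status, imaging, ticket
def snap(n,save=None):
    im,d=imaging.snapshot(n); 
    if save: cv2.imwrite(f'pics/{save}.png',im); np.save(f'pics/{save}.npy',d)
    return im,d
def cloud(n,d):
    p=imaging.camera_params(n); v,u=np.mgrid[0:480,0:640]
    X=np.stack([(u-p['cx'])/p['fx']*d,(v-p['cy'])/p['fy']*d,d,np.ones_like(d)],-1)
    return (X@np.array(p['extrinsics']).T)[...,:3]
def onplane(n,u,v,z):
    p=imaging.camera_params(n); E=np.array(p['extrinsics'])
    r=E[:3,:3]@np.array([(u-p['cx'])/p['fx'],(v-p['cy'])/p['fy'],1]); c=E[:3,3]
    return c+r*(z-c[2])/r[2]
E
python3 - <<'E'
from h import *
snap('top','top0'); snap('side','side0')
for n in('top','side'): print(imaging.camera_params(n))
o=status.get_obs(); print(o)
E
```

```text
{'fx': 509.3925577855619, 'fy': 509.3925577855619, 'cx': 319.265820728499, 'cy': 230.5380289659264, 'extrinsics': array([[ 1.21831078e-02, -9.86981872e-01,  1.60369435e-01,
         4.11157274e+02],
       [-9.99915324e-01, -1.27588353e-02, -2.56073115e-03,
        -5.06407355e+00],
       [ 4.57352243e-03, -1.60324658e-01, -9.87053741e-01,
         9.98236963e+02],
       [ 0.00000000e+00,  0.00000000e+00,  0.00000000e+00,
         1.00000000e+00]])}
{'fx': 500.74746506901744, 'fy': 500.74746506901744, 'cx': 323.7687642163726, 'cy': 240.51627293649705, 'extrinsics': array([[ 9.94174039e-01, -8.67133190e-02,  6.40217145e-02,
         4.82043271e+02],
       [-1.05715191e-01, -6.68541916e-01,  7.36122275e-01,
        -6.71512267e+02],
       [-2.10304060e-02, -7.38601724e-01, -6.73813933e-01,
         6.81338831e+02],
       [ 0.00000000e+00,  0.00000000e+00,  0.00000000e+00,
         1.00000000e+00]])}
{'time_s': 0.1, 'joint_positions': array([ 1.09571020e+00,  3.81139809e-01,  1.29817262e+00, -7.19595336e-06,
        1.46357733e+00, -2.15287572e-01]), 'joint_velocities': array([-4.32026622e-04, -1.44008615e-03, -1.60586158e-03, -2.09702680e-03,
        3.87307070e-04, -2.01933776e-05]), 'tau': array([ 4.43182653e-03, -4.49214292e+01, -2.31657797e+01, -1.18879589e-04,
        3.63507468e-03, -6.79776440e-05]), 'eef_pos': array([141.16321725, 531.30744935, 230.7716697 ]), 'eef_rot': array([[-9.66441865e-01,  2.56884754e-01, -5.86953690e-04],
       [ 2.56885283e-01,  9.66441211e-01, -1.15672881e-03],
       [ 2.70110240e-04, -1.26869091e-03, -9.99999159e-01]]), 'contact_force': array([-1.32514128,  0.27073642,  0.16793608]), 'moment': array([-0.02418144, -0.00333055,  0.00357045]), 'gripper_force': 0.0, 'grip_width': 1.0006359643412615}
```

View pics/top0.png

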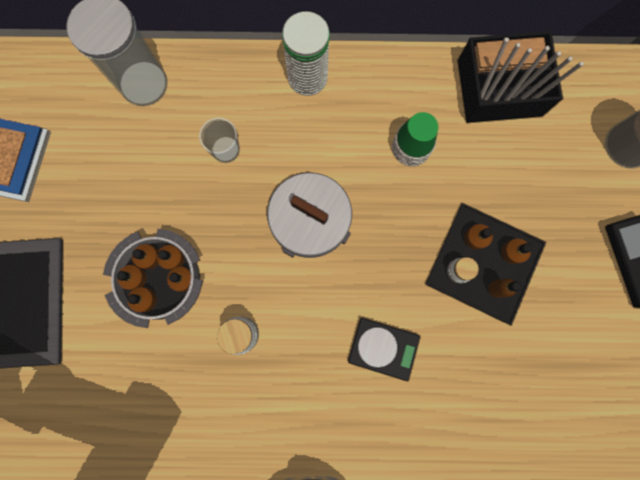

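View pics/side0.png

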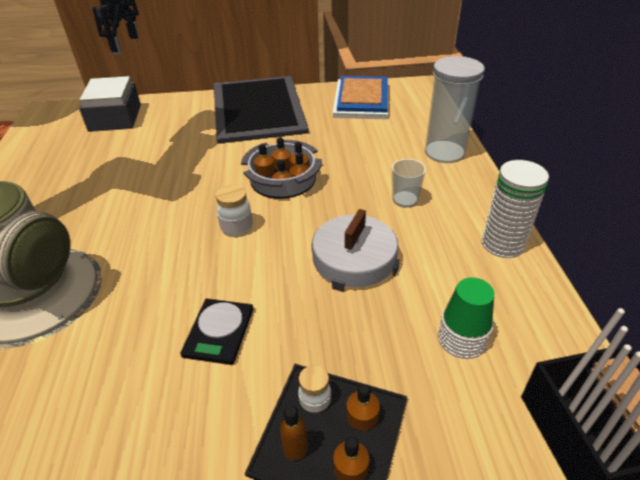

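The top view shows the tin at (153,278), the lid at (310,214), and the mat at (486,264). On the mat are stubbies at (479,236) and (518,250), the jar at (466,270), and the slim bottle at (503,287). The middle of the tin and one outer place, at about (175,303), look free. Next I'll measure with depth and enlarge the crops.

Run:
```python
from h import *
im=cv2.imread('pics/top0.png'); d=np.load('pics/top0.npy'); C=cloud('top',d); Z=C[...,2]
def comps(box,zlo,zhi,mn=6):
    u0,v0,u1,v1=box; m=np.zeros(Z.shape,np.uint8); m[v0:v1,u0:u1]=((Z>zlo)&(Z<zhi))[v0:v1,u0:u1]
    n,l,s,c=cv2.connectedComponentsWithStats(m,connectivity=4)
    for i in range(1,n):
        if s[i,4]>=mn: P=C[l==i]; print(s[i,4],c[i].round(1),P.mean(0).round(1),'mid',((P.max(0)+P.min(0))/2).round(1),np.percentile(Z[l==i],[5,50,95]).round(1))
print('counter',np.median(Z[380:440,200:300]))
print('tin bulbs');comps((95,220,210,335),72,90)
print('tin ring');comps((95,220,210,335),44,56,50)
print('mat tops');comps((420,200,550,330),73,120)
print('lid bar');comps((260,165,360,265),80,120)
print('lid top');comps((260,165,360,265),42,56,50)
print('cups');comps((380,100,450,170),100,130);print('tea');comps((210,310,262,360),70,100)
# ring circle fit: outer edge pts
from scipy.optimize import least_squares
u0,v0,u1,v1=95,220,210,335
m=np.zeros(Z.shape,bool); m[v0:v1,u0:u1]=((Z>44)&(Z<56))[v0:v1,u0:u1]
P=C[m][:,:2]
c0=P.mean(0)
for k in range(3):
    a=np.arctan2(*(P-c0).T[::-1]); r=np.linalg.norm(P-c0,axis=1)
    E=[]
    for b in np.arange(-np.pi,np.pi,.1):
        s=(a>=b)&(a<b+.1)
        if s.sum()>3: E.append(P[s][r[s].argmax()])
    E=np.array(E)
    f=least_squares(lambda q:np.hypot(*(E-q[:2]).T)-q[2],[*c0,90],loss='soft_l1',f_scale=2); c0=f.x[:2]
    print(f.x)
r=np.linalg.norm(P-c0,axis=1);a=np.degrees(np.arctan2(*(P-c0).T[::-1]))
s=(r>82)&(r<90); print(np.histogram(a[s],bins=np.arange(-180,181,6))[0])
# lid skirt
m=np.zeros(Z.shape,bool); m[165:265,260:360]=((Z>42)&(Z<56))[165:265,260:360]
P=C[m][:,:2].astype(np.float32); print('lid circle',cv2.minEnclosingCircle(P))
cv2.imwrite('pics/c1.png',np.hstack([cv2.resize(im[225:335,95:215],None,fx=3.3,fy=3.3,interpolation=3),cv2.resize(im[225:335,95+340-10:215+340-10][:, :],None,fx=3.3,fy=3.3,interpolation=3)]))
```

```text
counter 0.7060464363764822
tin bulbs
83 [137.3 253.3] [514.4 321.8  79. ] mid [514.3 323.8  78.1] [74.4 79.2 82.9]
80 [162.9 254.2] [513.4 275.4  79.1] mid [513.4 276.4  78.8] [73.6 79.2 82.6]
85 [121.9 275.2] [474.5 346.7  79.1] mid [474.2 346.9  78.3] [74.7 79.3 82.7]
81 [173.9 276.9] [472.6 253.1  79. ] mid [473.4 254.1  78.5] [74.7 79.2 81.9]
87 [132.7 298.6] [433.  324.3  79.1] mid [433.3 324.8  79.4] [74.4 79.5 82.5]
tin ring
2646 [151.7 278. ] [472.5 302.1  50.4] mid [474.3 300.8  49.9] [46.9 50.5 53.3]
137 [144.8 256. ] [513.1 318.6  47.6] mid [514.3 323.3  49.3] [44.5 47.5 52.1]
117 [170.5 257.3] [511.3 270.4  47.5] mid [512.9 270.8  49.9] [44.3 46.9 52.2]
133 [129.9 277.2] [473.1 343.4  47.8] mid [473.7 344.6  49.9] [44.3 47.2 52.5]
124 [181.  278.4] [472.1 248.4  47.8] mid [473.9 251.9  49.9] [44.6 47.5 52.4]
154 [140.9 299.1] [433.2 320.5  47.5] mid [435.1 321.6  50. ] [44.4 47.  53.2]
mat tops
82 [486.4 232.6] [ 560.5 -312.9   80.3] mid [ 561.  -313.9   79.6] [74.7 80.5 84.2]
84 [526.1 247.6] [ 533.7 -384.    80.3] mid [ 534.  -384.8   79.1] [75.2 80.8 83.7]
228 [510.4 286.5] [ 462.1 -347.3   92.7] mid [ 462.3 -348.4   94.2] [ 74.3  89.8 112.3]
lid bar
419 [309.1 208.6] [597.2  11.4  98.3] mid [598.3  11.7  92.9] [ 85.8  99.6 102.7]
lid top
5073 [309.4 214.3] [596.4  11.5  50.2] mid [598.7  12.5  49.3] [47.2 50.2 53. ]
cups
900 [421.7 128.6] [ 744.4 -191.   116.2] mid [ 746.4 -191.1  112.1] [104.9 117.7 120.6]
tea
951 [234.5 336. ] [370.3 138.3  90.3] mid [370.3 139.3  82.9] [87.3 90.5 93.2]
[473.70237301 301.13041876  91.70852679]
[473.70820331 301.12213539  91.70188063]
[473.70820331 301.12213538  91.70188063]
[ 0  0  0 13 22 21 23 20 24 21 22 22 18 20 13  0  0  0 14 21 20 21 19 21
 19 21 21 20 20 13  0  0  0 14 22 22 18 19 19 23 20 22 22 22 15  0  0  0
 12 22 21 23 21 21 23 20 20 25 20 22]
lid circle ((599.134033203125, 11.76049518585205), 81.16354370117188)
```

View pics/c1.png

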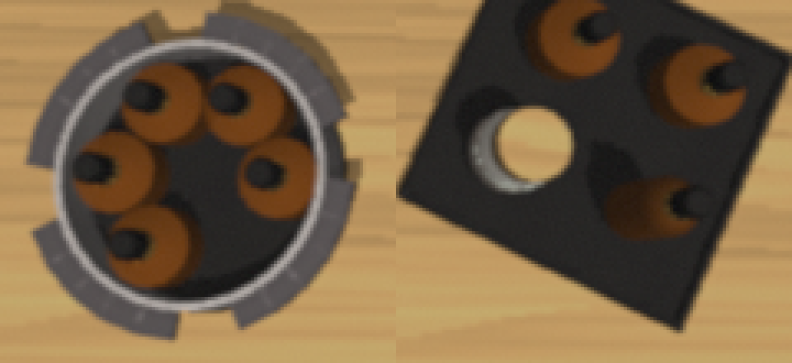

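The crop confirms it: five bottles at angles 29, -32, 89, -90 and 150° about the tin centre (474,301). The middle and the -150° place, at about (433,278), are free. The notches are at about 9° + k·90°, and the lid bar is at about 62°. Moving over the first bottle now, with the closing line at -61°.

```bash
python3 -m creep '[[[42,-84.6,-8],[0,0,-2.375],-0.15],[[42,-84.6,-8],[0,0,-2.375],-0.15],[[42,-84.6,-8],[0,0,-2.375],-0.15],[[42,-84.6,-8],[0,0,-2.375],-0.15],[[42,-84.6,-8],[0,0,-2.375],-0.15],[[42,-84.6,-8],[0,0,-2.375],-0.15],[[42,-84.6,-8],[0,0,-2.375],-0.15],[[42,-84.6,-8],[0,0,-2.375],-0.15],[[42,-84.6,-8],[0,0,-2.375],-0.15],[[42,-84.6,-8],[0,0,-2.375],-0.15],[[42,-84.6,-8],[0,0,-2.375],-0.15],[[42,-84.6,-8],[0,0,-2.375],-0.15],[[42,-84.6,-8],[0,0,-2.375],-0.15],[[42,-84.6,-8],[0,0,-2.375],-0.15],[[42,-84.6,-8],[0,0,-2.375],-0.15],[[42,-84.6,-8],[0,0,-2.375],-0.15],[[42,-84.6,-8],[0,0,-2.375],-0.15],[[42,-84.6,-8],[0,0,-2.375],-0.15],[[42,-84.6,-8],[0,0,-2.375],-0.15],[[42,-84.6,-8],[0,0,-2.375],-0.15]]' 30
python3 - <<'E'
from h import *
d=np.load('pics/top0.npy'); C=cloud('top',d); Z=C[...,2]
m=np.zeros(Z.shape,bool); m[165:265,260:360]=(Z>92)[165:265,260:360]
P=C[m][:,:2]; w,v=np.linalg.eigh(np.cov(P.T)); print('bar',P.mean(0),np.degrees(np.arctan2(v[1,1],v[0,1])),(P@v[:,1]).ptp() if hasattr(P,'ptp') else np.ptp(P@v[:,1]))
E
```

```text
time_s: 2.1
eef_pos: [561.9, -319.1, 148.8]
eef_rot: [[0.876, 0.482, -0.001], [0.482, -0.876, 0.0], [-0.001, -0.001, -1.0]]
contact_force: [-0.7, 1.1, 0.1]
grip_width: 0.427
gripper_force: 0.0
bar [583.70397209  10.05335521] -170.49789716594748 215.05104895987665
```

```bash
python3 -m creep '[[[0,0,-3],[0,0,0],-0.15],[[0,0,-3],[0,0,0],-0.15],[[0,0,-5],[0,0,0],-0.15],[[0,0,-5],[0,0,0],-0.15],[[0,0,-5],[0,0,0],-0.15]]'
python3 - <<'E'
from h import *
d=np.load('pics/top0.npy'); C=cloud('top',d); Z=C[...,2]
m=np.zeros(Z.shape,bool); m[185:235,285:335]=((Z>92)&(Z<108))[185:235,285:335]
P=C[m][:,:2]; w,v=np.linalg.eigh(np.cov(P.T)); print('bar',P.mean(0),np.degrees(np.arctan2(v[1,1],v[0,1])),np.ptp(P@v[:,1]))
P=C[m][:,:2].astype(np.float32); print(cv2.minAreaRect(P))
E
```

```text
time_s: 2.6
eef_pos: [561.4, -314.1, 102.4]
eef_rot: [[0.874, 0.486, 0.0], [0.486, -0.874, -0.0], [0.0, 0.0, -1.0]]
contact_force: [0.4, 0.4, 0.6]
grip_width: 0.424
gripper_force: 0.0
bar [597.9298967   11.29973897] 60.49671740326184 73.89675901596007
((598.62060546875, 11.50130844116211), (73.88681030273438, 16.252527236938477), 60.2763786315918)
```

```bash
python3 -m creep '[[[0,0,-2.5],[0,0,0],-0.15],[[0,0,-4.7],[0,0,0],-0.15],[[0,0,-4.7],[0,0,0],-0.15],[[0,0,-4.7],[0,0,0],-1],[[0,0,-4.7],[0,0,0],-1],[[0,0,-4.7],[0,0,0],-1],[[0,0,-4.7],[0,0,0],-1],[[0,0,-4.7],[0,0,0],-1],[[0,0,-4.7],[0,0,0],-1]]' 30
```

```text
time_s: 3.5
eef_pos: [562.0, -315.0, 56.2]
eef_rot: [[0.874, 0.485, 0.003], [0.485, -0.874, -0.002], [0.001, 0.003, -1.0]]
contact_force: [0.7, 0.5, 6.1]
grip_width: 0.195
gripper_force: 30.1
```

```bash
python3 -m creep '[[[0,0,4],[0,0,0],-1],[[0,0,8],[0,0,0],-1],[[0,0,12],[0,0,0],-1],[[-12.9,59.3,12],[0,0,0],-1],[[-12.9,59.3,12],[0,0,0],-1],[[-12.9,59.3,12],[0,0,0],-1],[[-12.9,59.3,12],[0,0,0],-1],[[-12.9,59.3,12],[0,0,0],-1],[[-12.9,59.3,12],[0,0,0],-1],[[-12.9,59.3,12],[0,0,0],-1],[[-12.9,59.3,12],[0,0,0],-1],[[-12.9,59.3,12],[0,0,0],-1],[[-12.9,59.3,12],[0,0,0],-1],[[-12.9,59.3,12],[0,0,0],-1],[[-12.9,59.3,12],[0,0,0],-1],[[-12.9,59.3,12],[0,0,0],-1],[[-12.9,59.3,12],[0,0,0],-1],[[-12.9,59.3,12],[0,0,0],-1],[[-12.9,59.3,12],[0,0,0],-1]]'
python3 - <<'E'
from h import *
im,d=snap('side','side1'); C=cloud('side',d)
print(status.get_obs()['eef_pos'])
cv2.imwrite('pics/c2.png',cv2.resize(im[40:240,180:400],None,fx=2.7,fy=2.7,interpolation=3))
E
```

```text
time_s: 5.4
eef_pos: [432.8, 277.3, 174.5]
eef_rot: [[0.875, 0.484, 0.0], [0.484, -0.875, -0.0], [-0.0, 0.0, -1.0]]
contact_force: [0.6, 0.4, -0.7]
grip_width: 0.201
gripper_force: 29.8
[432.81215415 277.27766057 174.44239352]
```

View pics/c2.png

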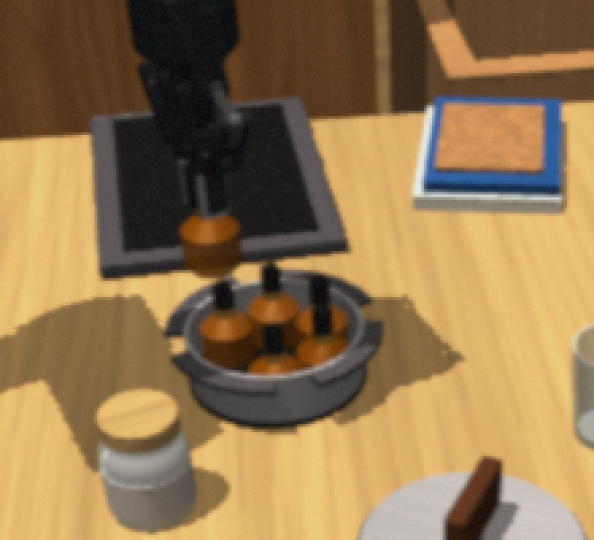

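The bottle hangs upright over the free outer place (crop, around (210,245)). Lowering.

```bash
python3 -m creep '[[[0,0,-3],[0,0,0],-1],[[0,0,-6],[0,0,0],-1],[[0,0,-7],[0,0,0],-1],[[0,0,-7.8],[0,0,0],-1],[[0,0,-8.4],[0,0,0],-1],[[0,0,-9],[0,0,0],-1],[[0,0,-9],[0,0,0],-1]]'
```

```text
time_s: 6.15
eef_pos: [432.3, 278.5, 84.2]
eef_rot: [[0.874, 0.485, -0.0], [0.485, -0.874, -0.0], [-0.0, 0.0, -1.0]]
contact_force: [0.0, 0.7, -1.6]
grip_width: 0.198
gripper_force: 29.8
```

```bash
python3 -m creep '[[[0,0,-0.6],[0,0,0],-1],[[0,0,-1.2],[0,0,0],-1],[[0,0,-1.8],[0,0,0],-1],[[0,0,-2.2],[0,0,0],-1],[[0,0,-2.2],[0,0,0],-1]]'
```

```text
time_s: 6.65
eef_pos: [432.0, 278.4, 61.7]
eef_rot: [[0.874, 0.485, -0.001], [0.485, -0.874, -0.0], [-0.001, -0.0, -1.0]]
contact_force: [0.1, -1.1, -1.1]
grip_width: 0.201
gripper_force: 29.8
```

```bash
python3 -m creep '[[[0,0,-0.3],[0,0,0],-1],[[0,0,-0.6],[0,0,0],-1],[[0,0,-0.8],[0,0,0],-1],[[0,0,-0.8],[0,0,0],-1]]'
```

```text
time_s: 7.05
eef_pos: [432.3, 278.5, 54.3]
eef_rot: [[0.874, 0.485, 0.0], [0.485, -0.874, 0.0], [0.0, -0.0, -1.0]]
contact_force: [-0.3, -0.5, -1.3]
grip_width: 0.199
gripper_force: 29.8
```

```bash
python3 -m creep '[[[0,0,-0.15],[0,0,0],-1],[[0,0,-0.3],[0,0,0],-1],[[0,0,-0.3],[0,0,0],-1]]'
```

```text
time_s: 7.35
eef_pos: [433.1, 278.9, 53.7]
eef_rot: [[0.874, 0.486, 0.004], [0.486, -0.874, 0.001], [0.004, 0.001, -1.0]]
contact_force: [-5.2, -1.9, 22.8]
grip_width: 0.198
gripper_force: 32.5
```

```bash
python3 -m creep '[[[0,0,0.3],[0,0,0],-1],[[0,0,0.3],[0,0,0],-0.35],[[0,0,0.3],[0,0,0],-0.35],[[0,0,0.3],[0,0,0],-0.35],[[0,0,2.5],[0,0,0],-0.35],[[0,0,6],[0,0,0],-0.3],[[0,0,10],[0,0,0],-0.15]]'
python3 - <<'E'
from h import *
print(status.get_obs()['contact_force'])
E
```

```text
time_s: 8.05
eef_pos: [431.7, 278.3, 151.5]
eef_rot: [[0.874, 0.485, -0.003], [0.485, -0.874, -0.001], [-0.003, -0.0, -1.0]]
contact_force: [0.8, 0.4, -0.2]
grip_width: 0.425
gripper_force: 0.0
[ 0.79872072  0.44251758 -0.17104619]
```

```bash
python3 -m creep '[[[10.1,-66.3,0],[0,0,0],-0.15],[[10.1,-66.3,0],[0,0,0],-0.15],[[10.1,-66.3,0],[0,0,0],-0.15],[[10.1,-66.3,0],[0,0,0],-0.15],[[10.1,-66.3,0],[0,0,0],-0.15],[[10.1,-66.3,0],[0,0,0],-0.15],[[10.1,-66.3,0],[0,0,0],-0.15],[[10.1,-66.3,0],[0,0,0],-0.15],[[10.1,-66.3,0],[0,0,0],-0.15],[[10.1,-66.3,0],[0,0,0],-0.15],[[10.1,-66.3,0],[0,0,0],-0.15],[[10.1,-66.3,0],[0,0,0],-0.15],[[10.1,-66.3,0],[0,0,0],-0.15],[[10.1,-66.3,0],[0,0,0],-0.15],[[10.1,-66.3,0],[0,0,0],-0.15],[[10.1,-66.3,0],[0,0,0],-0.15],[[10.1,-66.3,0],[0,0,0],-0.15]]'
python3 - <<'E'
from h import *
im,d=snap('top','top1'); C=cloud('top',d); Z=C[...,2]
m=np.zeros(Z.shape,np.uint8); m[220:335,95:210]=((Z>72)&(Z<90))[220:335,95:210]
n,l,s,c=cv2.connectedComponentsWithStats(m,connectivity=4)
for i in range(1,n):
    P=C[l==i]
    if len(P)>5: print(len(P),((P.max(0)+P.min(0))/2).round(1),np.percentile(P[:,2],90))
E
```

```text
time_s: 9.75
eef_pos: [533.3, -383.1, 151.3]
eef_rot: [[0.874, 0.486, -0.0], [0.486, -0.874, 0.001], [-0.0, -0.001, -1.0]]
contact_force: [-0.3, -0.7, 0.1]
grip_width: 0.423
gripper_force: 0.0
83 [514.3 322.9  77.9] 81.27893026053937
81 [513.3 276.6  78. ] 82.0429783197826
83 [474.2 347.   78.3] 81.8958311397757
81 [473.4 253.7  77.9] 81.69412137703694
87 [433.3 324.8  77.8] 81.99922714316808
84 [430.3 278.2  78.5] 82.09970145987889
```

```bash
python3 -m creep '[[[0.05,0,-3],[0,0,0],-0.15],[[0.05,0,-6],[0,0,0],-0.15],[[0.05,0,-8],[0,0,0],-0.15],[[0.05,0,-9.5],[0,0,0],-0.15],[[0.05,0,-9.5],[0,0,0],-0.15],[[0.05,0,-9.5],[0,0,0],-1],[[0.05,0,-9.5],[0,0,0],-1],[[0.05,0,-9.5],[0,0,0],-1],[[0.05,0,-9.5],[0,0,0],-1],[[0.05,0,-9.5],[0,0,0],-1],[[0.05,0,-9.5],[0,0,0],-1]]' 30
```

```text
time_s: 10.9
eef_pos: [534.1, -384.7, 57.2]
eef_rot: [[0.874, 0.485, 0.001], [0.485, -0.874, -0.001], [0.001, 0.001, -1.0]]
contact_force: [-0.8, 1.1, 5.8]
grip_width: 0.197
gripper_force: 30.6
```

```bash
python3 -m creep '[[[0,0,4],[0,0,0],-1],[[0,0,8],[0,0,0],-1],[[0,0,12],[0,0,0],-1],[[-6.1,68.5,12],[0,0,0],-1],[[-6.1,68.5,12],[0,0,0],-1],[[-6.1,68.5,12],[0,0,0],-1],[[-6.1,68.5,12],[0,0,0],-1],[[-6.1,68.5,12],[0,0,0],-1],[[-6.1,68.5,12],[0,0,0],-1],[[-6.1,68.5,12],[0,0,0],-1],[[-6.1,68.5,12],[0,0,0],-1],[[-6.1,68.5,12],[0,0,0],-1],[[-6.1,68.5,12],[0,0,0],-1],[[-6.1,68.5,12],[0,0,0],-1],[[-6.1,68.5,12],[0,0,0],-1],[[-6.1,68.5,12],[0,0,0],-1],[[-6.1,68.5,12],[0,0,0],-1],[[-6.1,68.5,12],[0,0,0],-1],[[-6.1,68.5,12],[0,0,0],-1],[[-6.1,68.5,12],[0,0,0],-1]]'
```

```text
time_s: 12.9
eef_pos: [472.9, 299.7, 176.1]
eef_rot: [[0.875, 0.485, -0.0], [0.485, -0.875, -0.0], [-0.001, 0.0, -1.0]]
contact_force: [-0.3, -0.6, -1.9]
grip_width: 0.203
gripper_force: 30.1
```

```bash
python3 -m creep '[[[0,0,-3],[0,0,0],-1],[[0,0,-5],[0,0,0],-1],[[0,0,-6.2],[0,0,0],-1],[[0,0,-7],[0,0,0],-1],[[0,0,-7],[0,0,0],-1],[[0,0,-7],[0,0,0],-1]]'
python3 - <<'E'
from h import *
im,d=snap('side'); C=cloud('side',d)
hsv=cv2.cvtColor(im,cv2.COLOR_BGR2HSV)
# amber body points in hand: z 58..92 (bottom expected ~56)
m=(C[...,2]>62)&(C[...,2]<88)&(np.hypot(C[...,0]-473,C[...,1]-300)<30)&(hsv[...,1]>120)&(hsv[...,2]>40)
P=C[m]; print(len(P))
from scipy.optimize import least_squares
f=least_squares(lambda q:np.hypot(P[:,0]-q[0],P[:,1]-q[1])-23,[473,300],loss='soft_l1',f_scale=2);print(f.x,np.median(abs(f.fun)), status.get_obs()['eef_pos'])
cv2.imwrite('pics/c3.png',cv2.resize(im[90:220,220:350],None,fx=4,fy=4,interpolation=3))
E
```

```text
time_s: 13.5
eef_pos: [473.3, 300.5, 107.1]
eef_rot: [[0.874, 0.485, 0.001], [0.485, -0.874, 0.0], [0.001, 0.0, -1.0]]
contact_force: [-0.2, 0.1, -2.0]
grip_width: 0.199
gripper_force: 30.1
188
[471.26440927 299.77936229] 0.9340634616593082 [473.29919464 300.57848907 107.23403641]
```

View pics/c3.png

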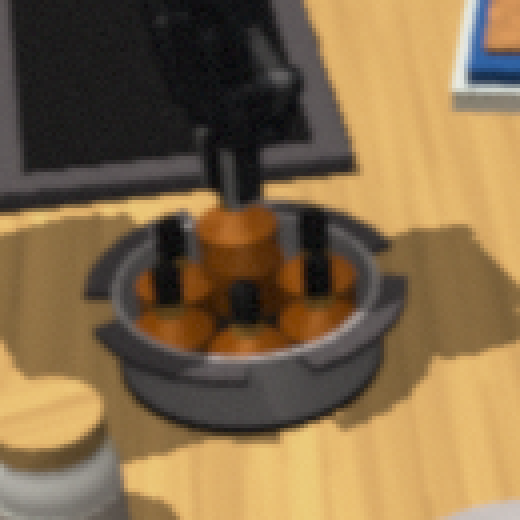

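The bottle is over the middle with its foot at rim height. Descending and watching the force.

```bash
python3 -m creep '[[[0.1,0,-0.7],[0,0,0],-1],[[0.1,0,-1.4],[0,0,0],-1],[[0.1,0,-1.8],[0,0,0],-1],[[0.1,0,-1.8],[0,0,0],-1]]'
```

```text
time_s: 13.95
eef_pos: [473.4, 300.4, 87.5]
eef_rot: [[0.874, 0.485, -0.002], [0.485, -0.874, -0.001], [-0.002, -0.0, -1.0]]
contact_force: [-0.7, 0.3, -1.2]
grip_width: 0.196
gripper_force: 30.2
```

```bash
python3 -m creep '[[[0,0,-0.4],[0,0,0],-1],[[0,0,-0.8],[0,0,0],-1],[[0,0,-0.8],[0,0,0],-1]]'
```

```text
time_s: 14.25
eef_pos: [473.6, 300.5, 79.8]
eef_rot: [[0.874, 0.485, -0.001], [0.485, -0.874, -0.0], [-0.001, -0.0, -1.0]]
contact_force: [-0.1, 0.4, -1.6]
grip_width: 0.194
gripper_force: 30.2
```

```bash
python3 -m creep '[[[0,0,-0.4],[0,0,0],-1],[[0,0,-0.8],[0,0,0],-1],[[0,0,-0.8],[0,0,0],-1]]'
```

```text
time_s: 14.55
eef_pos: [473.6, 300.5, 71.7]
eef_rot: [[0.874, 0.485, -0.001], [0.485, -0.874, -0.0], [-0.001, -0.0, -1.0]]
contact_force: [0.1, 0.8, -1.9]
grip_width: 0.199
gripper_force: 30.2
```

```bash
python3 -m creep '[[[0,0,-0.4],[0,0,0],-1],[[0,0,-0.8],[0,0,0],-1],[[0,0,-1.2],[0,0,0],-1],[[0,0,-1.5],[0,0,0],-1],[[0,0,-1.5],[0,0,0],-1]]'
```

```text
time_s: 15.05
eef_pos: [473.6, 300.5, 56.8]
eef_rot: [[0.874, 0.485, -0.001], [0.485, -0.874, -0.0], [-0.001, -0.0, -1.0]]
contact_force: [0.2, 0.3, -2.1]
grip_width: 0.196
gripper_force: 30.2
```

```bash
python3 -m creep '[[[0,0,-0.15],[0,0,0],-1],[[0,0,-0.4],[0,0,0],-1],[[0,0,-0.4],[0,0,0],-1]]'
```

```text
time_s: 15.35
eef_pos: [474.6, 300.4, 55.0]
eef_rot: [[0.874, 0.486, 0.003], [0.486, -0.874, 0.0], [0.003, 0.001, -1.0]]
contact_force: [-1.1, -3.0, 11.5]
grip_width: 0.2
gripper_force: 31.2
```

```bash
python3 -m creep '[[[0,0,0.2],[0,0,0],-1],[[0,0,0.2],[0,0,0],-0.35],[[0,0,0.2],[0,0,0],-0.35],[[0,0,0.2],[0,0,0],-0.35],[[0,0,2.5],[0,0,0],-0.35],[[0,0,6],[0,0,0],-0.3],[[0,0,10],[0,0,0],-0.1],[[12.5,-28.9,10],[0,0,0.546],-0.1],[[12.5,-28.9,10],[0,0,0.546],-0.1],[[12.5,-28.9,10],[0,0,0.546],-0.1],[[12.5,-28.9,10],[0,0,0.546],-0.1],[[12.5,-28.9,10],[0,0,0.546],-0.1],[[12.5,-28.9,10],[0,0,0.546],-0.1],[[12.5,-28.9,10],[0,0,0.546],-0.1],[[12.5,-28.9,10],[0,0,0.546],-0.1],[[12.5,-28.9,10],[0,0,0.546],-0.1],[[12.5,-28.9,10],[0,0,0.546],-0.1],[[12.5,-28.9,10],[0,0,0.546],-0.1]]'
python3 - <<'E'
from h import *
im,d=snap('top','top2'); C=cloud('top',d); Z=C[...,2]
m=np.zeros(Z.shape,np.uint8); m[220:335,95:210]=((Z>72)&(Z<90))[220:335,95:210]
n,l,s,c=cv2.connectedComponentsWithStats(m,connectivity=4)
for i in range(1,n):
    P=C[l==i]
    if len(P)>5: print(len(P),((P.max(0)+P.min(0))/2).round(1),np.percentile(P[:,2],90))
print(status.get_obs()['eef_pos'])
# notch angle, better: outer ring band edges
c0=np.array([473.7,301.1]); u=slice(95,210); v=slice(220,335)
P=C[v,u].reshape(-1,3); P=P[(P[:,2]>44)&(P[:,2]<56)][:,:2]-c0; r=np.hypot(*P.T); a=np.degrees(np.arctan2(P[:,1],P[:,0]))
a=a[(r>78)&(r<91)]; a=np.mod(a-10+45,90)-45+10
h,e=np.histogram(a,bins=np.arange(-35,55.1,1)); 
s=np.sort(a); g=np.diff(s); print(h[20:70])
E
```

```text
time_s: 17.15
eef_pos: [598.4, 12.8, 153.4]
eef_rot: [[0.494, 0.87, -0.0], [0.87, -0.494, 0.0], [0.0, -0.0, -1.0]]
contact_force: [0.5, 0.3, 0.2]
grip_width: 0.453
gripper_force: 0.0
82 [514.4 323.4  78.1] 82.5841398041375
81 [513.3 276.5  79.2] 82.31559719530742
86 [474.3 348.1  79. ] 81.68965005218035
81 [472.9 298.9  78.2] 82.46556506847764
82 [472.5 253.6  78.3] 81.68716488473896
85 [433.3 324.6  78.3] 81.87369791968494
83 [430.3 278.1  78.6] 81.32335986004391
[598.49079205  12.66963739 153.46178938]
[23 19 24 24 18 25 22 19 22 26 25 20 20 17  0  0  0  0  0  0  0  0  0  0
  0  0  0  0  0  0  0  0  0  0  0 16 23 27 19 22 20 23 23 21 27 19 25 19
 22 22]
```

All seven stand at equal height, and the notches are at 9.5°. Gripping the lid bar.

```bash
python3 -m creep '[[[0,-0.1,-3],[0,0,0],-0.1],[[0,-0.1,-6],[0,0,0],-0.1],[[0,-0.1,-8.6],[0,0,0],-0.1],[[0,-0.1,-8.6],[0,0,0],-0.1],[[0,-0.1,-8.6],[0,0,0],-1],[[0,-0.1,-8.6],[0,0,0],-1],[[0,-0.1,-8.6],[0,0,0],-1],[[0,-0.1,-8.6],[0,0,0],-1],[[0,-0.1,-8.6],[0,0,0],-1],[[0,-0.1,-8.6],[0,0,0],-1]]' 50
```

```text
time_s: 18.2
eef_pos: [599.6, 10.6, 68.1]
eef_rot: [[0.495, 0.869, 0.003], [0.869, -0.495, 0.0], [0.001, 0.002, -1.0]]
contact_force: [3.9, 1.2, 4.5]
grip_width: 0.176
gripper_force: 51.0
```

```bash
python3 -m creep '[[[0,0,3],[0,0,0],-1],[[0,0,7],[0,0,0],-1],[[0,0,11],[0,0,0],-1],[[0,0,13],[0,0,0.14],-1],[[-12.5,28.9,13],[0,0,0.684],-1],[[-12.5,28.9,13],[0,0,0.684],-1],[[-12.5,28.9,13],[0,0,0.684],-1],[[-12.5,28.9,13],[0,0,0.684],-1],[[-12.5,28.9,13],[0,0,0.684],-1],[[-12.5,28.9,13],[0,0,0.684],-1],[[-12.5,28.9,13],[0,0,0.684],-1],[[-12.5,28.9,13],[0,0,0.684],-1],[[-12.5,28.9,13],[0,0,0.684],-1],[[-12.5,28.9,13],[0,0,0.684],-1],[[-12.5,28.9,13],[0,0,0.684],-1],[[-12.5,28.9,13],[0,0,0.684],-1]]'
python3 - <<'E'
from h import *
im,d=snap('top','top3'); im2,d2=snap('side','side3')
o=status.get_obs(); t=o['eef_pos']; print(t,o['contact_force'])
C=cloud('top',d); Z=C[...,2]
# skirt rim top expected z ~ t-67+50
zt=t[2]-67+50
m=(abs(Z-zt)<6)&(np.hypot(C[...,0]-t[0],C[...,1]-t[1])<100)
P=C[m]; print(len(P),np.median(P[:,2]),zt,cv2.minEnclosingCircle(P[:,:2].astype(np.float32)))
A=np.c_[P[:,:2],np.ones(len(P))]; print('plane',np.linalg.lstsq(A,P[:,2],rcond=None)[0])
cv2.imwrite('pics/c4.png',np.hstack([cv2.resize(im[190:340,70:240],None,fx=2.3,fy=2.3),cv2.resize(im2[60:210,200:370],None,fx=2.3,fy=2.3)]))
E
```

```text
time_s: 19.8
eef_pos: [474.2, 298.7, 197.3]
eef_rot: [[-0.164, 0.986, -0.0], [0.986, 0.164, -0.0], [-0.0, -0.0, -1.0]]
contact_force: [-0.5, 0.4, -3.7]
grip_width: 0.18
gripper_force: 53.5
[474.05361644 299.02844874 197.30214907] [ 0.14801805  0.28446286 -3.55152801]
4458 178.74683156317764 180.30214906814817 ((472.7306823730469, 298.1947326660156), 80.83985900878906)
plane [-9.10266493e-04  3.34820499e-03  1.78261100e+02]
```

View pics/c4.png

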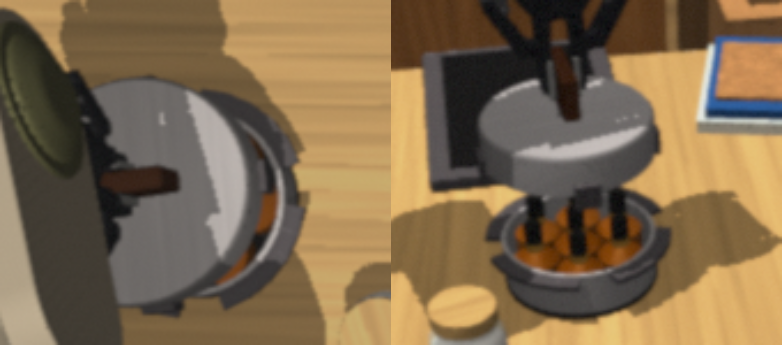

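The lid is level over the tin with its feet clear of the bulbs. Lowering to just above the ring.

```bash
python3 -m creep '[[[0.1,0.2,-2.5],[0,0,0],-1],[[0.1,0.2,-4.5],[0,0,0],-1],[[0.1,0.2,-6],[0,0,0],-1],[[0.1,0.2,-7],[0,0,0],-1],[[0.1,0.2,-7],[0,0,0],-1],[[0.1,0.2,-7],[0,0,0],-1]]'
python3 - <<'E'
from h import *
im,d=snap('top','top4')
o=status.get_obs(); t=o['eef_pos']; print(t,o['contact_force'])
C=cloud('top',d); Z=C[...,2]
zt=t[2]-68.6+50
m=(abs(Z-zt)<6)&(np.hypot(C[...,0]-t[0],C[...,1]-t[1])<95)
P=C[m]; print(len(P),np.median(P[:,2]),zt,cv2.minEnclosingCircle(P[:,:2].astype(np.float32)))
m=(Z>44)&(Z<56)&(np.hypot(C[...,0]-474,C[...,1]-301)<100)&(np.hypot(C[...,0]-474,C[...,1]-301)>76)
P=C[m];print('ring',len(P),cv2.minEnclosingCircle(P[:,:2].astype(np.float32)))
m=(Z>zt+40)&(Z<zt+56)&(np.hypot(C[...,0]-t[0],C[...,1]-t[1])<45)
im[m]=0
P=C[(np.arange(480)[:,None]>0)&m]; print(len(P),'bar',cv2.minAreaRect(P[:,:2].astype(np.float32)))
E
```

```text
time_s: 20.5
eef_pos: [475.2, 301.6, 127.9]
eef_rot: [[-0.165, 0.986, 0.001], [0.986, 0.165, 0.0], [0.0, 0.001, -1.0]]
contact_force: [1.0, -0.3, -3.2]
grip_width: 0.178
gripper_force: 53.4
[475.26623279 301.66317786 128.19005837] [-0.09715423 -0.03851648 -3.63998293]
3741 109.35543907571105 109.59005836574903 ((473.7630920410156, 301.7251281738281), 81.197021484375)
ring 925 ((473.6908874511719, 300.3136901855469), 92.41104888916016)
263 bar ((470.5517578125, 284.5726318359375), (36.71508026123047, 38.11520004272461), 75.8215560913086)
```

```bash
python3 -m creep '[[[0,-0.05,-0.4],[0,0,0],-1],[[0,-0.05,-0.8],[0,0,0],-1],[[0,-0.05,-1.0],[0,0,0],-1],[[0,-0.05,-1.2],[0,0,0],-1],[[0,-0.05,-1.2],[0,0,0],-1]]'
```

```text
time_s: 21.05
eef_pos: [474.6, 301.0, 115.0]
eef_rot: [[-0.165, 0.986, -0.001], [0.986, 0.165, -0.0], [-0.0, -0.001, -1.0]]
contact_force: [0.3, -0.3, -4.1]
grip_width: 0.18
gripper_force: 53.5
```

```bash
python3 -m creep '[[[0,0,-0.2],[0,0,0],-1],[[0,0,-0.4],[0,0,0],-1],[[0,0,-0.6],[0,0,0],-1],[[0,0,-0.6],[0,0,0],-1]]'
```

```text
time_s: 21.45
eef_pos: [474.6, 301.0, 109.0]
eef_rot: [[-0.165, 0.986, -0.001], [0.986, 0.165, -0.0], [-0.0, -0.001, -1.0]]
contact_force: [-0.3, -0.4, -3.5]
grip_width: 0.181
gripper_force: 53.4
```

```bash
python3 -m creep '[[[0,0,-0.15],[0,0,0],-1],[[0,0,-0.3],[0,0,0],-1],[[0,0,-0.45],[0,0,0],-1],[[0,0,-0.45],[0,0,0],-1]]'
```

```text
time_s: 21.85
eef_pos: [474.9, 301.1, 105.3]
eef_rot: [[-0.165, 0.986, 0.001], [0.986, 0.165, 0.0], [0.0, 0.001, -1.0]]
contact_force: [-2.1, -0.7, 4.2]
grip_width: 0.18
gripper_force: 54.6
```

Contact comes at the home height. Releasing and checking.

```bash
python3 -m creep '[[[0,0,0.1],[0,0,0],-1],[[0,0,0.1],[0,0,0],-0.1],[[0,0,0.1],[0,0,0],-0.1],[[0,0,0.1],[0,0,0],-0.1],[[0,0,3],[0,0,0],-0.1],[[0,0,7],[0,0,0],-0.1],[[0,0,11],[0,0,0],-0.1],[[-10,-15,15],[0,0,0],-0.1],[[-10,-25,15],[0,0,0],-0.1],[[-10,-25,15],[0,0,0],-0.1],[[-10,-25,15],[0,0,0],-0.1],[[-10,-25,15],[0,0,0],-0.1],[[-10,-25,15],[0,0,0],-0.1]]'
python3 - <<'E'
from h import *
im,d=snap('top','top5'); im2,d2=snap('side','side5')
o=status.get_obs(); print(o['eef_pos'],o['contact_force'])
C=cloud('top',d); Z=C[...,2]
m=(Z>80)&(Z<96)&(np.hypot(C[...,0]-474,C[...,1]-301)<78)
P=C[m]; print(len(P),np.median(P[:,2]),'expect 88',cv2.minEnclosingCircle(P[:,:2].astype(np.float32)))
A=np.c_[P[:,:2]-[474,301],np.ones(len(P))]; print('plane',np.linalg.lstsq(A,P[:,2],rcond=None)[0])
cv2.imwrite('pics/c5.png',np.hstack([cv2.resize(im[190:340,70:240],None,fx=2.3,fy=2.3),cv2.resize(im2[60:210,200:370],None,fx=2.3,fy=2.3)]))
E
```

```text
time_s: 23.15
eef_pos: [373.6, 48.8, 255.4]
eef_rot: [[-0.163, 0.987, 0.001], [0.987, 0.163, -0.001], [-0.001, 0.001, -1.0]]
contact_force: [-0.1, 0.7, -0.1]
grip_width: 0.452
gripper_force: 0.0
[374.27632632  49.0334787  255.38840021] [ 0.5023192  -0.77256169 -0.28050727]
5464 88.59537464450733 expect 88 ((474.0, 301.0023498535156), 77.99268341064453)
plane [-1.13105681e-03  9.33950100e-04  8.86080863e+01]
```

View pics/c5.png

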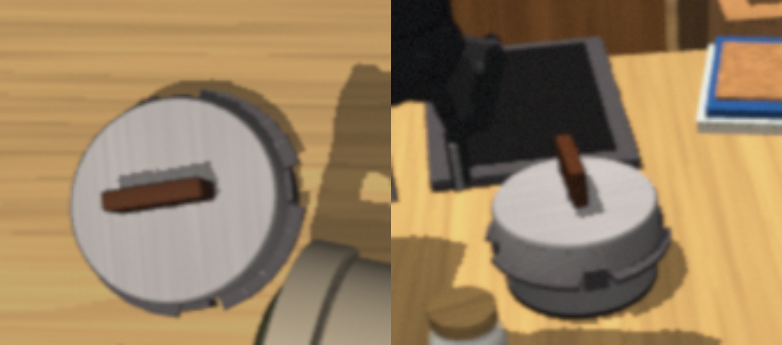

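The lid top measures 88.6 mm against the 88 mm expected when home. It is level, its skirt is on the ring, and the arm is clear. Handing in.

```bash
python3 -c "
from cell import ticket
print(ticket.job_done())"
```

```text
the job is handed in; nothing more can be done
None
```

I stood both bottles in the tin, so all seven are on its floor, and seated the lid in the notches without pressing hard. The lid measured level and fully home, and I handed the job in at about 23 s; no verdict came back.

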